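# Set out the PCR bench by colour and lean up the plate map

## Robot

A 7-joint arm with a two-finger parallel gripper is mounted at the origin on the work surface. World frame = base frame: x ahead of the robot, y to its left, z up, the work surface at z = 0. Lengths are in m, angles in rad, forces in N, time in s.
With the tool pointing down it reaches from about 0.4 to 0.85 m from the base axis. Payload 10.4 kg.
Tool frame: the origin (TCP) lies at the very end of the fingers, on their centre line; the grasp point (between the pads) lies 19 mm behind it; z points along the fingers, y is the line along which they close (so a half turn about z gives the same grasp; the last joint's range is limited). The gripper opens to 85 mm and grips with 20 to 120 N. Pads are 22 mm wide; open, the fingers measure 114 mm over their backs; the gripper's body (76 mm by 85 mm) begins 54 mm behind the grasp point. The pads swing forward as they close: fully open they stand 13 mm farther back than shut.
Start: joints at [-0.023, 0.332, -0.065, 1.46, 0.022, 1.35, -0.088], TCP at [0.625, 0, 0.231] pointing down, gripper open.
Joint ranges: [-2.6, 2.6], [-0.5, 2.12], [-1.47, 1.34], [0.16, 2.42], [-1.27, 4.41], [0.06, 2.06], [-2.6, 2.6]. Speed limits (rad/s): [2.22, 2.22, 2.79, 2.79, 3.14, 3.14, 3.14].

## Interface

Orientations are given as a unit quaternion [x, y, z, w].
In Python, from workcell import manip, vision, order gives the robot as it stands. The module is installed in compiled form; this text tells all that it offers.
- The arm moves only by the tool move_arm, never from a script. Its argument "motion" is a list of rows, each a list of 3 entries, a list of its own where there are three numbers: the shift along the tool's x, y, z scaled (see below), then the turn, a rotation vector about the tool's x, y, z scaled (see below), then the opening, from -1 (shut) to 1 (fully open). In form: [[[dx, dy, dz], [wx, wy, wz], hand], ...]. A call has 1 to 12 rows; each row shifts and turns the commanded pose from where the row before left it, along the tool's axes as they then stand; what a row does not reach is not made up. The controller multiplies each number of a shift by 0.75 m and each number of a turn by pi/4 rad. A row lasts 1/10 s, in which the tool goes at most 50 mm and 8.59 degrees, less where a joint would pass 70% of its speed; a pose out of reach is approached as far as the arm can. A call with a number of a shift or a turn outside -1 to 1 is refused whole. A call with a gripper value outside its range is refused whole. The fingers move at their own pace and stop on an object; "newtons" is the grip in N (left out, the last holds). Time passes only in rows, so rows that do not move let the fingers close. It gives the time, the measured TCP pose, the force, the opening and the grip force at its end, in the units of the state.
- manip.get_obs(): the state, without advancing time (a new reading comes with each control period).
- vision.camera(name): name is "scene" or "side" or "wrist"; returns a dict with "pixels" (384x512x3 uint8, red, green, blue), "fx", "fy", "cx", "cy" (pixels), "k1" (the pictures are not rectified: a ray, as slopes to the right and down, at radius r is drawn at 1 + k1 r^2 times it, then the intrinsics apply), "R" (3x3) and "t" (3): a world point X has camera coordinates R X + t. Camera axes: x right, y down, z forward; pixel columns grow to the right and rows downward; lengths in m; the calibration is good to about 2 mm. A picture is of the moment at which its call begins. There is no depth.
- order.hand_in(): hands the job in; it is judged then, once.
The state is a dict: "clock": time; "joint_pos": joint angles; "joint_velocities": joint speeds; "tau": joint torques, N m; "position": TCP position; "ee_rot": TCP orientation; "ft_force": force on the tool from outside, world axes, zero at the start; "torque": the same for the moment, N m; "grip_width": opening from 0.0 (shut) to 1.0 (fully open); "grasp_force": force on a finger pad.
Only numpy, scipy, OpenCV 4.12 (cv2) and the standard library are available. Lean on these libraries where they do the work, as an engineer would, in place of code of your own. Each camera call takes 0.05 s, during which the arm holds its last target. There are 200 camera calls.

## Task

Set the bench out for the next run: put the orange rack and the blue rack each squarely inside the outline of its own colour, and stand the yellow-capped bottle upright inside the yellow ring. Take the green plate-map board out of its stand and stand it on the bench on its lower edge, leaning back at a stable slant against the middle of the heater's blue face and square to it. Do not knock over the two amber vials.

Things in the scene. Friction and masses are not known exactly. Their poses are not given: they have to be found in the camera images.
- orange_rack: Bright orange tube rack, a solid block 100 long (its x) x 44 wide (its y) x 32 mm tall with 12 small white tube caps (3 mm high, look only) on top; loose, about 120 g, lying on the bench. Origin: centre of the underside; z up. Grip it across the 44 mm width from above.
- blue_rack: Blue tube rack, same shape and size as the orange one: 100 (x) x 44 (y) x 32 mm tall, loose, about 120 g. Origin: centre of the underside; z up.
- yellow_bottle: White round reagent bottle with a yellow screw cap and yellow band: body 40 mm diameter and straight up to 55 mm height, cap 34 mm diameter, 75 mm tall in all; loose, about 100 g. Origin: centre of the underside; z up.
- orange_pad: White flat plate fixed to the bench, 124 (its x) x 68 (its y) x 3 mm thick, with a 5 mm wide orange outline round its edge (white inside 114 x 58 mm). Origin: centre of the underside, at bench height; its top is 3 mm higher.
- blue_pad: The same kind of fixed plate, 124 (x) x 68 (y) x 3 mm, with a blue outline. Origin: centre of the underside; top 3 mm higher.
- yellow_pad: Round white fixed disc, 68 mm diameter, 3 mm thick, with a 5 mm wide yellow ring round its edge (white inside 58 mm diameter). Origin: centre of the underside; top 3 mm higher.
- map_board: Stiff green plate-map board, 8 thick (its x) x 80 wide (y) x 130 mm tall (z), white sheets with coloured dots on both faces; loose, 120 g. Starts upright in the 10 mm wide, 26 mm deep slot of a fixed grey stand (60 x 100 x 30 mm; may lean 4 degrees): pull straight up to free it. Grip its top edge across the 8 mm. Origin: centre of its lower edge, 4 mm above the bench at the start.
- heater: Block heater: fixed white box 90 deep (its x) x 120 wide (its y) x 72 mm tall with a grey metal top dotted black. Its upright blue face is on its +x side, the side away from the robot, 45 mm from its origin. Origin: centre of the underside; z up.
- vial_white: Bystander: small loose amber vial with a white cap, 20 mm diameter, 38 mm tall, standing among the racks and pads. Origin: centre of the underside; z up.
- vial_black: Bystander: the same amber vial with a black cap. Origin: centre of the underside; z up.

How it is judged:
At the end, for the whole second after the job is handed in: Racks flat on pads of own colour: centre within 12 mm, sides within 0.17 rad. Bottle upright within 12 mm of the yellow disc's centre. Board on the bench, leaning on the blue face 0.10-0.55 rad from upright, foot 5-60 mm out, within 30 mm of the middle, 0.2 rad of square. All at rest (horizontal distance between orange_rack and orange_pad below 0.012 m and z of orange_rack in the frame of orange_pad below 0.007 m and angle between each of orange_rack, blue_rack, yellow_bottle's own z axis and vertical below 0.1 rad and linear speed of each of orange_rack, blue_rack, yellow_bottle, map_board below 0.02 m/s and angle between the x axis of orange_rack and the x axis of orange_pad, either way round below 0.17 rad and horizontal distance between blue_rack and blue_pad below 0.012 m and z of blue_rack in the frame of blue_pad below 0.007 m and angle between the x axis of blue_rack and the x axis of blue_pad, either way round below 0.17 rad and horizontal distance between yellow_bottle and yellow_pad below 0.012 m and z of yellow_bottle in the frame of yellow_pad below 0.007 m and angle between map_board's own z axis and vertical between 0.1 and 0.55 rad and x of map_board in the frame of heater between 0.05 and 0.105 m and y of map_board in the frame of heater between -0.03 and 0.03 m and angle between the y axis of map_board and the y axis of heater, either way round below 0.2 rad and height (world z) of map_board below 0.012 m and contact force between map_board and heater above 0.02 N); the robot touches nothing.
It fails at once if an amber vial is knocked over (angle between any of vial_white, vial_black's own z axis and vertical above 0.5 rad).
It also fails if it takes over 96 s, if anything falls off the work surface, if the arm or the gripper's body presses on something with over 40 N, if the wrist force passes 120 N, or if a joint passes its speed limit or range.

## Working session

There is one attempt and no reset: what is moved stays moved. The work goes in short steps, Python scripts to look and compute and a tool call to move; the robot and the scene stay as the last step left them, time stands still between calls to the robot, and variables do not carry over. Pictures are saved under pics/ and viewed, at most 14 in all, crops included, and the job is handed in when it is done.

Besides the shell and the picture viewer there is one more tool, called after ">>>" by a JSON object that holds its "api" and its "payload", one argument or row to a line. move_arm: Moves the arm, as the interface text tells. Its arguments: {"type":"object","properties":{"motion":{"type":"array"},"newtons":{"type":"number"}},"required":["motion"]}

```bash
mkdir -p pics
python3 - <<'E'
from workcell import manip, vision, order
import cv2,pickle
o=manip.get_obs();print(o)
d={}
for n in("scene","side","wrist"):
    c=vision.camera(n);d[n]=c;cv2.imwrite(f"pics/{n}0.png",c["pixels"][:,:,::-1])
    print(n,c["fx"],c["cx"],c["cy"],c["k1"],-c["R"].T@c["t"],c["R"][2])
pickle.dump(d,open("c0.pkl","wb"))
E
```

```text
{'clock': 0.0, 'joint_pos': array([-0.02260028,  0.33285288, -0.06470376,  1.46097978,  0.02164214,
        1.34990513, -0.08851387]), 'joint_velocities': array([ 6.31571771e-04, -1.10199126e-03, -1.29556360e-03,  9.33970442e-06,
        6.60307637e-05,  3.37342295e-04, -1.56599987e-04]), 'tau': array([ 4.98105128e-04, -6.25449800e+01,  4.97091911e-02, -3.91610491e+01,
        1.63588714e-02,  9.83294769e-03, -6.01235030e-06]), 'position': array([ 6.24606639e-01, -1.83250135e-05,  2.30509457e-01]), 'ee_rot': array([ 7.07099162e-01,  7.07114030e-01, -5.49277301e-04, -4.72009961e-04]), 'ft_force': array([0.13180001, 0.44762684, 0.41307048]), 'torque': array([ 0.04327066, -0.04650748,  0.01363772]), 'grasp_force': 0.0, 'grip_width': 0.9975888536960485}
scene 479.38098381794833 253.76479634955194 191.64705389282327 -0.143360613697725 [ 1.33021354 -0.30225676  0.79451623] [-0.70956939  0.26149137 -0.65431914]
side 470.7012420490636 258.0780253024444 188.27233282005332 -0.047987052453161004 [ 0.32901169 -0.93181521  0.55110731] [ 0.17187943  0.86629576 -0.46902998]
wrist 290.4677309271948 247.1661969790375 189.9657858549631 -0.05700378042330656 [0.62318073 0.08373259 0.37359344] [-0.00232525 -0.32660429 -0.94515831]
```

View pics/scene0.png

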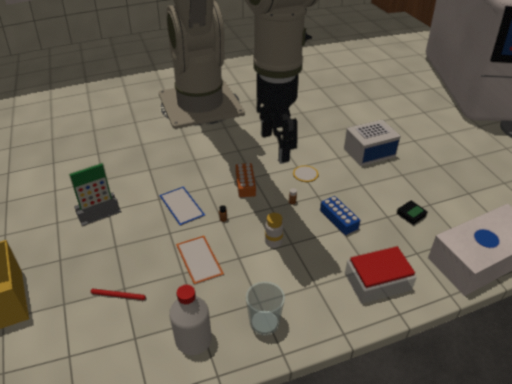

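View pics/side0.png

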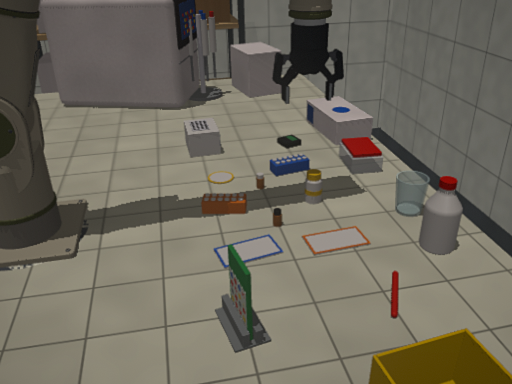

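View pics/wrist0.png

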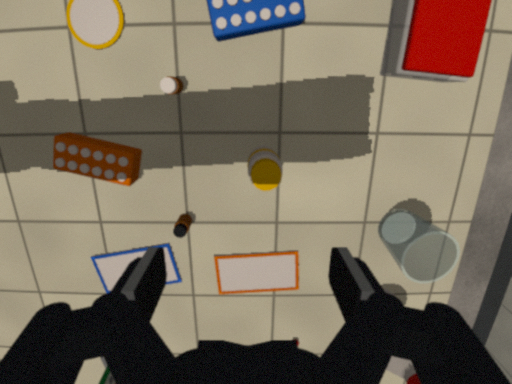

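The three views show every item. In the scene view the board stand is at (90,195) and the heater at (372,142). The pads are at (181,205) blue, (200,258) orange and (305,173) yellow. The vials are at (223,213) and (293,196), the orange rack at (245,180), the blue rack at (340,214) and the bottle at (274,228). Next: a colour-mask measurement across the views.

```bash
cat > h.py <<'E'
import numpy as np,cv2
def ray(c,uv):
    K=np.array([[c["fx"],0,c["cx"]],[0,c["fy"],c["cy"]],[0,0,1.]])
    n=cv2.undistortPoints(np.float64(uv).reshape(-1,1,2),K,np.array([c["k1"],0,0,0,0])).reshape(-1,2)
    d=np.c_[n,np.ones(len(n))]@c["R"]
    return -c["R"].T@c["t"],d/np.linalg.norm(d,axis=1)[:,None]
def plane(c,uv,z):
    o,d=ray(c,uv); return o+d*((z-o[2])/d[:,2])[:,None]
def proj(c,X):
    p=np.atleast_2d(X)@c["R"].T+c["t"];n=p[:,:2]/p[:,2:]
    n=n*(1+c["k1"]*(n**2).sum(1))[:,None]
    return n*[c["fx"],c["fy"]]+[c["cx"],c["cy"]]
def tri(c1,u1,c2,u2):
    a,d=ray(c1,u1);b,e=ray(c2,u2);out=[]
    for i in range(len(d)):
        s=np.linalg.lstsq(np.c_[d[i],-e[i]],b-a,rcond=None)[0]
        p,q=a+s[0]*d[i],b+s[1]*e[i];out.append(np.r_[(p+q)/2,np.linalg.norm(p-q)])
    return np.array(out)
HUE=dict(orange=(3,16),yellow=(20,34),green=(45,85),blue=(100,130))
def mask(c,col,s=110,v=40):
    h=cv2.cvtColor(c["pixels"],cv2.COLOR_RGB2HSV);a,b=HUE[col]
    return cv2.inRange(h,(a,s,v),(b,255,255))
def comps(c,col,amin=25,**k):
    m=cv2.morphologyEx(mask(c,col,**k),cv2.MORPH_CLOSE,np.ones((3,3)))
    cs,_=cv2.findContours(m,cv2.RETR_EXTERNAL,cv2.CHAIN_APPROX_NONE)
    return [x for x in cs if cv2.contourArea(x)>amin]
E
python3 - <<'E'
import pickle;from h import *
np.set_printoptions(precision=3,suppress=True)
d=pickle.load(open("c0.pkl","rb"))
for n in d:
  for col in HUE:
    for x in comps(d[n],col):
        (u,v),(w,h),a=cv2.minAreaRect(x)
        q=cv2.approxPolyDP(x,4,True).reshape(-1,2)
        print(n,col,cv2.contourArea(x),np.round([u,v,w,h,a]),plane(d[n],[[u,v]],0.003)[0,:2],q.tolist() if len(q)<8 else len(q))
E
```

```text
scene orange 1277.5 [199. 259.  46.  32.  66.] [ 0.642 -0.174] [[204, 236], [176, 244], [194, 283], [223, 273]]
scene orange 44.5 [223. 216.  11.   6.  81.] [ 0.53  -0.086] [[220, 211], [224, 221], [225, 212]]
scene orange 37.5 [292. 200.   7.   6.  90.] [0.532 0.093] [[290, 196], [294, 203], [295, 196]]
scene orange 331.5 [246. 180.  33.  19.  90.] [0.419 0.01 ] 8
scene orange 810.5 [404.  12.  25.  63.  90.] [-0.509  1.132] [[372, 2], [388, 12], [406, 11], [429, 25], [435, 0]]
scene yellow 1696.0 [ 14. 284.  88.  28.  90.] [ 0.58  -0.572] [[6, 240], [0, 241], [0, 328], [28, 319], [22, 275]]
scene yellow 39.0 [274. 237.   6.  16.  90.] [0.636 0.003] [[266, 234], [271, 240], [282, 236]]
scene yellow 173.5 [274. 220.  15.  15.  90.] [0.582 0.023] [[273, 212], [266, 218], [276, 227], [281, 216]]
scene yellow 26.0 [305. 175.  25.  13.   6.] [0.454 0.165] 8
scene green 76.0 [415. 211.   7.  14.  56.] [0.676 0.36 ] [[422, 210], [407, 212], [414, 216]]
scene green 372.0 [ 88. 175.  13.  33.  71.] [ 0.256 -0.381] [[101, 164], [71, 174], [74, 186], [104, 176]]
scene blue 276.0 [486. 238.  16
[... 2818 characters left out ...]
4.0 [440.   5.   7.  12.  79.] [0.845 0.183] [[445, 0], [442, 5], [435, 2], [435, 8]]
wrist yellow 760.0 [266. 174.  32.  31.  90.] [ 0.647 -0.022] 8
wrist yellow 27.5 [260. 153.   8.  28.  73.] [0.639 0.006] [[275, 153], [259, 149], [248, 161], [259, 150]]
wrist yellow 489.0 [95. 24. 49. 58. 90.] [0.445 0.159] 14
wrist green 39.0 [105. 376.   4.  17.  23.] [ 0.362 -0.404] [[107, 367], [100, 383]]
wrist blue 103.5 [124. 265.  40.  55.  67.] [ 0.437 -0.164] [[147, 248], [91, 257], [107, 294], [94, 259]]
wrist blue 90.5 [167. 264.  41.  16.  72.] [ 0.502 -0.161] [[154, 246], [168, 248], [178, 277], [165, 283], [180, 281], [168, 244]]
wrist blue 2712.0 [256.  20.  39.  97.  90.] [0.632 0.162] 9
```

>>> {"api": "move_arm", "payload": {
  "motion": [
    [[0.0444,-0.0278,-0.0156],[0,0,0],1],
    [[0.0444,-0.0278,-0.0156],[0,0,0],1],
    [[0.0444,-0.0278,-0.0156],[0,0,0],1],
    [[0.0444,-0.0278,-0.0156],[0,0,0],1],
    [[0.0444,-0.0278,-0.0156],[0,0,0],1],
    [[0.0444,-0.0278,-0.0156],[0,0,0],1],
    [[0,0,0],[0,0,0],1],
    [[0,0,0],[0,0,0],1],
    [[0,0,0],[0,0,0],1]
  ]
}}

```text
clock: 1.05
position: [0.5003, 0.1986, 0.301]
ee_rot: [0.708, 0.707, -0.0, 0.0]
ft_force: [-0.2, -0.5, -0.4]
grip_width: 0.998
grasp_force: 0.0
```

Run:
```python
from workcell import manip, vision
import cv2,pickle
d=pickle.load(open("c0.pkl","rb"))
c=vision.camera("wrist");d["w1"]=c;cv2.imwrite("pics/w1.png",c["pixels"][:,:,::-1])
pickle.dump(d,open("c0.pkl","wb"))
```

>>> {"api": "move_arm", "payload": {
  "motion": [
    [[-0.06,0,0],[0,0,0],1],
    [[-0.06,0,0],[0,0,0],1],
    [[-0.06,0,0],[0,0,0],1],
    [[-0.06,0,0],[0,0,0],1],
    [[-0.06,0,0],[0,0,0],1],
    [[-0.06,0,0],[0,0,0],1],
    [[-0.06,0,0],[0,0,0],1],
    [[-0.06,0,0],[0,0,0],1],
    [[-0.05,0,0],[0,0,0],1],
    [[0,0,0],[0,0,0],1],
    [[0,0,0],[0,0,0],1],
    [[0,0,0],[0,0,0],1]
  ]
}}

```text
clock: 2.3
position: [0.4999, -0.1971, 0.3012]
ee_rot: [0.707, 0.707, 0.0, -0.0]
ft_force: [0.5, 0.1, -0.4]
grip_width: 1.005
grasp_force: 0.0
```

Run:
```python
from workcell import manip, vision
import cv2,pickle,numpy as np
d=pickle.load(open("c0.pkl","rb"))
c=vision.camera("wrist");d["w2"]=c
cv2.imwrite("pics/w12.png",cv2.resize(np.hstack([d["w1"]["pixels"],c["pixels"]])[:,:,::-1],(800,300)))
pickle.dump(d,open("c0.pkl","wb"))
print(manip.get_obs()["position"])
```

```text
[ 0.50008064 -0.19673751  0.30131196]
```

View pics/w12.png

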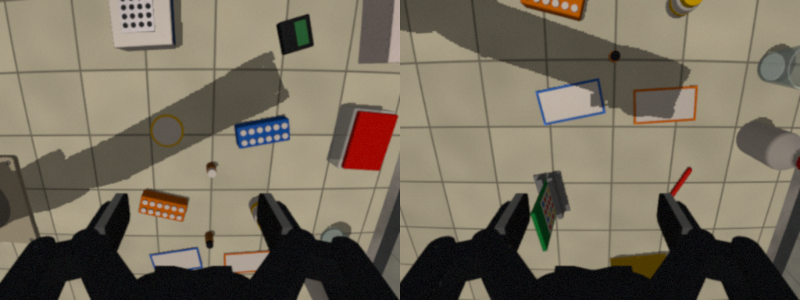

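The left half (w1, TCP at y=0.2) shows the yellow ring at about (167,130), both racks with their caps, the vials at (211,170) and (209,239), and the heater at the top edge. The right half (w2) shows both pads, the black-capped vial, and the board with its stand at about (545,205).

```bash
cat >> h.py <<'E'
def caps(c,col,near,**k):
    "centre & yaw of rack from cap tops (z .035); near=pixel in rack"
    x=min(comps(c,col,150,**k),key=lambda x:np.hypot(*(np.array(cv2.minAreaRect(x)[0])-near)))
    m=np.zeros(c["pixels"].shape[:2],np.uint8);cv2.drawContours(m,[cv2.convexHull(x)],-1,255,-1)
    m&=~mask(c,col,**k); m=cv2.erode(m,np.ones((2,2)))
    n,_,st,ce=cv2.connectedComponentsWithStats(m)
    s=[i for i in range(1,n) if 12<st[i,4]<250 and max(st[i,2:4])<2*min(st[i,2:4])]
    return ce[s]
def fit(P):
    P=np.asarray(P)[:,:2];(u,v),(w,h),a=cv2.minAreaRect(np.float32(P))
    if w<h:a+=90;w,h=h,w
    return np.array([u,v,w,h,(a+90)%180-90])
E
python3 - <<'E'
import pickle;from h import *
np.set_printoptions(precision=4,suppress=True)
d=pickle.load(open("c0.pkl","rb"))
def pick(n,col,near,**k):
    return min(comps(d[n],col,**k),key=lambda x:np.hypot(*(np.array(cv2.minAreaRect(x)[0])-near)))
for n,col,near in(("w1","orange",(209,263)),("w1","blue",(336,168)),("wrist","orange",(96,158))):
    c=caps(d[n],col,near);P=plane(d[n],c,.035);print(n,col,len(c),fit(P),P[:,:2].mean(0))
for n,near in(("scene",(199,259)),("side",(336,239)),("wrist",(257,272)),("w2",(345,135))):
    x=pick(n,"orange",near);P=plane(d[n],x.reshape(-1,2),.003);print(n,"opad",fit(P))
for n,near in(("scene",(181,205)),("side",(248,250)),("wrist",(135,265)),("w2",(230,133))):
    k=dict(s=60) ; m=cv2.morphologyEx(mask(d[n],"blue",s=60),cv2.MORPH_CLOSE,np.ones((5,5)))
    cs,_=cv2.findContours(m,0,1); x=[q for q in cs if np.hypot(*(np.array(cv2.minAreaRect(q)[0])-near))<40 and cv2.contourArea(q)>8]
    if x: P=plane(d[n],np.vstack(x).reshape(-1,2),.003);print(n,"bpad",len(x),fit(P))
for n,near in(("scene",(306,174)),("side",(220,178)),("wrist",(95,24)),("w1",(213,167))):
    m=cv2.morphologyEx(mask(d[n],"yellow",s=80),cv2.MORPH_CLOSE,np.ones((5,5)))
    cs,_=cv2.findContours(m,0,1); x=[q for q in cs if np.hypot(*(np.array(cv2.minAreaRect(q)[0])-near))<25 and cv2.contourArea(q)>5]
    P=plane(d[n],np.vstack(x).reshape(-1,2),.003);(u,v),r=cv2.minEnclosingCircle(np.float32(P[:,:2]));print(n,"ypad",len(x),u,v,r)
# heights from two views
def rc(n,col,near,**k): return [cv2.minAreaRect(pick(n,col,near,**k))[0]]
def cen(n,col,near):
    M=cv2.moments(cv2.convexHull(pick(n,col,near)));return [[M["m10"]/M["m00"],M["m01"]/M["m00"]]]
print("opad tri",tri(d["wrist"],cen("wrist","orange",(257,272)),d["side"],cen("side","orange",(336,239))),tri(d["w2"],cen("w2","orange",(345,135)),d["side"],cen("side","orange",(336,239))))
print("cap tri",tri(d["scene"],cen("scene","yellow",(274,220)),d["side"],cen("side","yellow",(314,174))))
a,b=caps(d["w1"],"orange",(209,263)).mean(0),caps(d["wrist"],"orange",(96,158)).mean(0)
print("orack",tri(d["w1"],[a],d["wrist"],[b]))
for n in("w1","w2"):
  for col in HUE:
    for x in comps(d[n],col):print(n,col,np.round(cv2.minAreaRect(x)[0]),cv2.contourArea(x),cv2.approxPolyDP(x,3,True).reshape(-1,2).tolist() if col=="green" else "")
E
```

```text
w1 orange 12 [  0.4329   0.0024   0.0776   0.0203 -14.3115] [0.4328 0.0024]
w1 blue 12 [ 0.6318  0.1683  0.0775  0.0202 10.5086] [0.6318 0.1683]
wrist orange 12 [  0.4329   0.0025   0.0775   0.0202 -14.0815] [0.4329 0.0024]
scene opad [ 0.6393 -0.1752  0.1251  0.0678  4.0296]
side opad [ 0.6391 -0.1754  0.1245  0.0697  4.2555]
wrist opad [ 0.6369 -0.1768  0.1244  0.0703  4.0622]
w2 opad [ 0.6372 -0.1766  0.1252  0.0695  4.3717]
scene bpad 1 [ 0.4572 -0.17    0.1218  0.0663 11.2214]
side bpad 2 [ 0.4562 -0.1705  0.1238  0.0694 11.4314]
wrist bpad 1 [ 0.454  -0.1721  0.1248  0.0704 11.2918]
w2 bpad 1 [ 0.4538 -0.1712  0.1239  0.0684 11.3368]
scene ypad 1 0.4483875334262848 0.16915546357631683 0.037242405116558075
side ypad 1 0.4469141364097595 0.16602598130702972 0.03713726997375488
wrist ypad 1 0.44505739212036133 0.16752521693706512 0.035887427628040314
w1 ypad 1 0.44481128454208374 0.16714411973953247 0.035797927528619766
opad tri [[ 0.6375 -0.1759  0.0024  0.0013]] [[ 0.6376 -0.1757  0.0021  0.0012]]
cap tri [[ 0.6441 -0.0026  0.0676  0.0005]]
orack [[0.4328 0.0024 0.0348 0.0001]]
w1 orange [314. 348.] 34.0 
w1 orange [316. 330.] 124.5 
w1 orange [268. 304.] 87.0 
w1 orange [209. 263.] 1778.0 
w1 orange [270. 212.] 56.0 
w1 orange [473. 181.] 154.0 
w1 yellow [324. 264.] 41.5 
w1 yellow [214. 167.] 1416.0 
w1 green [386.  41.] 468.5 [[390, 24], [376, 28], [382, 59], [395, 55]]
w1 blue [225. 334.] 50.0 
w1 blue [336. 169.] 1930.0 
w1 blue [221.  27.] 30.5 
w2 orange [189. 262.] 46.5 
w2 orange [360. 232.] 197.5 
w2 orange [340. 134.] 3586.0 
w2 orange [272.  73.] 48.5 
w2 orange [195.  13.] 1177.0 
w2 yellow [306. 342.] 1201.0 
w2 yellow [372.   4.] 174.0 
w2 yellow [353.  12.] 84.5 
w2 green [178. 276.] 779.5 [[186, 231], [166, 274], [184, 320], [191, 299], [178, 258]]
w2 blue [218. 130.] 3489.5
```

The cap grids measure 77.5 x 20.2 mm for both racks. Triangulated heights (cap tops 34.8 mm, pad top about 2–3 mm) agree with the given sizes. I'll start with the orange rack.

>>> {"api": "move_arm", "payload": {
  "motion": [
    [[0,0,0],[0,0,-0.187],1],
    [[0,0,0],[0,0,-0.187],1],
    [[0,0,0],[0,0,-0.187],1],
    [[0,0,0],[0,0,-0.187],1],
    [[0,0,0],[0,0,-0.187],1],
    [[0,0,0],[0,0,-0.187],1],
    [[0,0,0],[0,0,-0.187],1],
    [[0,0,0],[0,0,-0.187],1],
    [[0,0,0],[0,0,-0.187],1]
  ]
}}

```text
clock: 3.25
position: [0.5002, -0.1965, 0.3016]
ee_rot: [0.12, 0.993, 0.0, 0.0]
ft_force: [0.2, 0.3, 0.0]
grip_width: 1.002
grasp_force: 0.0
```

>>> {"api": "move_arm", "payload": {
  "motion": [
    [[0.0253,0.0393,0.0402],[0,0,0],1],
    [[0.0253,0.0393,0.0402],[0,0,0],1],
    [[0.0253,0.0393,0.0402],[0,0,0],1],
    [[0.0253,0.0393,0.0402],[0,0,0],1],
    [[0.0253,0.0393,0.0402],[0,0,0],1],
    [[0.0253,0.0393,0.0402],[0,0,0],1],
    [[0,0,0],[0,0,0],1],
    [[0,0,0],[0,0,0],1],
    [[0,0,0],[0,0,0],1]
  ]
}}

```text
clock: 4.15
position: [0.4339, 0.0015, 0.1215]
ee_rot: [0.124, 0.992, 0.0, 0.001]
ft_force: [-0.3, -0.6, -0.4]
grip_width: 1.002
grasp_force: 0.0
```

```bash
cat > g.py <<'E'
import sys,numpy as np
from workcell import manip
from scipy.spatial.transform import Rotation as R
def go(x,y,z,yaw):
    "turn (deg about tool z and units) first, then shift (units of .75 m) in the turned tool frame; yaw=world angle of tool y"
    o=manip.get_obs();r=R.from_quat(o["ee_rot"]).as_matrix();p=o["position"]
    cur=np.degrees(np.arctan2(r[1,1],r[0,1]));t=(cur-yaw+180)%360-180
    a=np.radians(yaw);T=np.array([[-np.sin(a),np.cos(a),0],[np.cos(a),np.sin(a),0],[0,0,-1]])
    s=T@(np.array([x,y,z])-p)
    print("pos",p.round(4),"yaw %.2f tilt %.2f"%(cur,np.degrees(np.arccos(-r[2,2]))),"| turn %.1f deg = %.4f u | shift u"%(t,t/45),(s/.75).round(4),"norm mm %.0f"%(1e3*np.linalg.norm(s)),"j7 %.2f"%o["joint_pos"][6],"F",o["ft_force"].round(1),"t",o["clock"])
if __name__=="__main__":go(*map(float,sys.argv[1:]))
E
python3 g.py 0.4329 0.0024 0.008 75.8
```

```text
pos [0.4339 0.0015 0.1215] yaw 75.73 tilt 0.09 | turn -0.1 deg = -0.0015 u | shift u [0.0016 0.0009 0.1513] norm mm 113 j7 1.21 F [-0.3 -0.6 -0.4] t 4.15
```

>>> {"api": "move_arm", "payload": {
  "motion": [
    [[0.0008,0.0005,0.05],[0,0,0],1],
    [[0.0008,0.0004,0.05],[0,0,0],1],
    [[0,0,0.035],[0,0,0],1],
    [[0,0,0.0163],[0,0,0],1],
    [[0,0,0],[0,0,0],1],
    [[0,0,0],[0,0,0],-1],
    [[0,0,0],[0,0,0],-1],
    [[0,0,0],[0,0,0],-1],
    [[0,0,0],[0,0,0],-1],
    [[0,0,0],[0,0,0],-1],
    [[0,0,0],[0,0,0],-1],
    [[0,0,0],[0,0,0],-1]
  ],
  "newtons": 40
}}

```text
clock: 5.35
position: [0.4332, 0.0027, 0.0084]
ee_rot: [0.124, 0.992, 0.0, 0.001]
ft_force: [-1.8, -0.8, 7.2]
grip_width: 0.506
grasp_force: 40.6
```

>>> {"api": "move_arm", "payload": {
  "motion": [
    [[0,0,0],[0,0,0],-1],
    [[0,0,0],[0,0,0],-1],
    [[0,0,0],[0,0,0],-1],
    [[0,0,-0.05],[0,0,0],-1],
    [[0,0,-0.05],[0,0,0],-1],
    [[0,0,-0.05],[0,0,0],-1],
    [[0,0,0],[0,0,0],-1],
    [[0,0,0],[0,0,0],-1]
  ]
}}

```text
clock: 6.15
position: [0.4327, 0.0027, 0.1205]
ee_rot: [0.124, 0.992, 0.0, 0.001]
ft_force: [0.0, -0.4, -2.5]
grip_width: 0.505
grasp_force: 42.3
```

```bash
python3 g.py 0.637 -0.1766 0.12 94.2
```

```text
pos [0.4327 0.0027 0.1205] yaw 75.73 tilt 0.14 | turn -18.5 deg = -0.4105 u | shift u [-0.2542 -0.2584  0.0007] norm mm 272 j7 1.21 F [ 0.  -0.4 -2.5] t 6.15
```

>>> {"api": "move_arm", "payload": {
  "motion": [
    [[0,0,0],[0,0,-0.137],-1],
    [[0,0,0],[0,0,-0.137],-1],
    [[0,0,0],[0,0,-0.1365],-1],
    [[-0.0424,-0.0431,0],[0,0,0],-1],
    [[-0.0424,-0.0431,0],[0,0,0],-1],
    [[-0.0424,-0.0431,0],[0,0,0],-1],
    [[-0.0424,-0.0431,0],[0,0,0],-1],
    [[-0.0424,-0.0431,0],[0,0,0],-1],
    [[-0.0424,-0.0431,0],[0,0,0],-1],
    [[0,0,0],[0,0,0],-1],
    [[0,0,0],[0,0,0],-1],
    [[0,0,0],[0,0,0],-1]
  ]
}}

```text
clock: 7.35
position: [0.6357, -0.1755, 0.1184]
ee_rot: [-0.037, 0.999, 0.001, -0.001]
ft_force: [-0.3, -0.8, -1.2]
grip_width: 0.507
grasp_force: 42.1
```

```bash
python3 g.py 0.637 -0.1766 0.012 94.2
```

```text
pos [ 0.6357 -0.1755  0.1184] yaw 94.27 tilt 0.13 | turn 0.1 deg = 0.0015 u | shift u [-0.0016 -0.0016  0.1419] norm mm 106 j7 1.85 F [-0.3 -0.8 -1.2] t 7.35
```

>>> {"api": "move_arm", "payload": {
  "motion": [
    [[-0.0008,-0.0008,0.05],[0,0,0],-1],
    [[-0.0008,-0.0008,0.05],[0,0,0],-1],
    [[0,0,0.03],[0,0,0],-1],
    [[0,0,0.0119],[0,0,0],-1],
    [[0,0,0],[0,0,0],-1],
    [[0,0,0],[0,0,0],-1],
    [[0,0,0],[0,0,0],0.4],
    [[0,0,0],[0,0,0],0.4],
    [[0,0,0],[0,0,0],0.4],
    [[0,0,0],[0,0,0],0.6],
    [[0,0,0],[0,0,0],0.6]
  ]
}}

```text
clock: 8.45
position: [0.638, -0.1778, 0.0133]
ee_rot: [-0.037, 0.999, -0.0, 0.0]
ft_force: [-1.1, 0.0, -0.5]
grip_width: 0.802
grasp_force: 0.0
```

>>> {"api": "move_arm", "payload": {
  "motion": [
    [[0,0,-0.04],[0,0,0],1],
    [[0,0,-0.066],[0,0,0],1],
    [[0,0,-0.066],[0,0,0],1],
    [[0,0,-0.066],[0,0,0],1],
    [[0,0,0],[0,0,0],1],
    [[0,0,0],[0,0,0],1]
  ]
}}

```text
clock: 9.05
position: [0.6386, -0.178, 0.1931]
ee_rot: [-0.037, 0.999, -0.0, 0.001]
ft_force: [0.5, 1.2, -1.6]
grip_width: 0.996
grasp_force: 0.0
```

```bash
python3 g.py 0.6318 0.1683 0.15 100.5
python3 - <<'E'
from workcell import vision
from h import *
import cv2
c=vision.camera("wrist");cv2.imwrite("pics/w3.png",c["pixels"][:,:,::-1])
E
```

```text
pos [ 0.6386 -0.178   0.1931] yaw 94.21 tilt 0.16 | turn -6.3 deg = -0.1399 u | shift u [-0.0752  0.4556  0.0575] norm mm 349 j7 1.85 F [ 0.5  1.2 -1.6] t 9.05
```

View pics/w3.png

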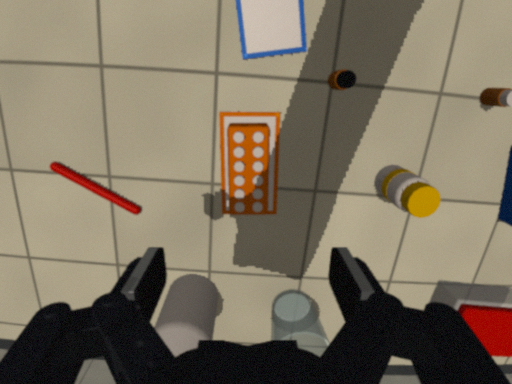

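The orange rack sits inside its outline: caps at columns 229–270 and pad at 220–280. Next is the blue rack.

>>> {"api": "move_arm", "payload": {
  "motion": [
    [[0,0,0],[0,0,-0.14],1],
    [[-0.0094,0.057,0.0072],[0,0,0],1],
    [[-0.0094,0.057,0.0072],[0,0,0],1],
    [[-0.0094,0.057,0.0072],[0,0,0],1],
    [[-0.0094,0.057,0.0072],[0,0,0],1],
    [[-0.0094,0.057,0.0072],[0,0,0],1],
    [[-0.0094,0.057,0.0072],[0,0,0],1],
    [[-0.0094,0.057,0.0072],[0,0,0],1],
    [[-0.0094,0.057,0.0072],[0,0,0],1],
    [[0,0,0],[0,0,0],1],
    [[0,0,0],[0,0,0],1]
  ]
}}

```text
clock: 10.2
position: [0.6297, 0.1699, 0.1462]
ee_rot: [-0.093, 0.996, -0.0, -0.002]
ft_force: [-0.3, -1.2, 0.1]
grip_width: 0.996
grasp_force: 0.0
```

```bash
python3 g.py 0.6318 0.1683 0.008 100.5
python3 - <<'E'
from workcell import vision
from h import *
np.set_printoptions(precision=4,suppress=True)
c=vision.camera("wrist");s=vision.camera("side");e=vision.camera("scene")
b=[caps(k,"blue",proj(k,[.632,.168,.02])[0]) for k in(c,s,e)]
print([len(x) for x in b],fit(plane(c,b[0],.035)))
for k,x in((s,b[1]),(e,b[2])):
    if len(x)==12:print(tri(c,[b[0].mean(0)],k,[x.mean(0)]))
w=cv2.imread("pics/w3.png")[:,:,::-1]
cv2.imwrite("pics/w4.png",c["pixels"][:,:,::-1])
E
```

```text
pos [0.6297 0.1699 0.1462] yaw 100.67 tilt 0.20 | turn 0.2 deg = 0.0038 u | shift u [-0.0024 -0.0026  0.1843] norm mm 138 j7 1.38 F [-0.3 -1.2  0.1] t 10.2
[12, 0, 2] [ 0.6314  0.1694  0.0772  0.02   10.6465]
```

>>> {"api": "move_arm", "payload": {
  "motion": [
    [[-0.0012,-0.0008,0.06],[0,0,0],1],
    [[-0.001,-0.0008,0.06],[0,0,0],1],
    [[0,0,0.045],[0,0,0],1],
    [[0,0,0.0193],[0,0,0],1],
    [[0,0,0],[0,0,0],1],
    [[0,0,0],[0,0,0],-1],
    [[0,0,0],[0,0,0],-1],
    [[0,0,0],[0,0,0],-1],
    [[0,0,0],[0,0,0],-1],
    [[0,0,0],[0,0,0],-1],
    [[0,0,0],[0,0,0],-1],
    [[0,0,0],[0,0,0],-1]
  ]
}}

```text
clock: 11.55
position: [0.6342, 0.1683, 0.0124]
ee_rot: [-0.092, 0.996, 0.0, 0.002]
ft_force: [-0.6, -1.3, 7.4]
grip_width: 0.504
grasp_force: 42.1
```

>>> {"api": "move_arm", "payload": {
  "motion": [
    [[0,0,0],[0,0,0],-1],
    [[0,0,0],[0,0,0],-1],
    [[0,0,-0.055],[0,0,0],-1],
    [[0,0,-0.055],[0,0,0],-1],
    [[0,0,-0.055],[0,0,0],-1],
    [[0,0,0],[0,0,0],-1],
    [[0,0,0],[0,0,0],-1]
  ]
}}

```text
clock: 12.25
position: [0.6334, 0.1681, 0.1354]
ee_rot: [-0.092, 0.996, 0.0, 0.001]
ft_force: [-1.5, -0.9, -2.8]
grip_width: 0.506
grasp_force: 41.8
```

```bash
python3 g.py 0.454 -0.1715 0.13 101.3
python3 - <<'E'
from workcell import vision
import cv2
c=vision.camera("scene");cv2.imwrite("pics/s5.png",c["pixels"][:,:,::-1])
E
```

```text
pos [0.6334 0.1681 0.1354] yaw 100.51 tilt 0.14 | turn -0.8 deg = -0.0175 u | shift u [ 0.3232 -0.3971  0.0072] norm mm 384 j7 1.38 F [-1.5 -0.9 -2.8] t 12.25
```

>>> {"api": "move_arm", "payload": {
  "motion": [
    [[0.0356,-0.0442,0.0],[0,0,-0.0175],-1],
    [[0.0356,-0.0442,0.0],[0,0,0],-1],
    [[0.0356,-0.0442,0.0],[0,0,0],-1],
    [[0.0356,-0.0442,0.0],[0,0,0],-1],
    [[0.0356,-0.0442,0.0],[0,0,0],-1],
    [[0.0356,-0.0442,0.0],[0,0,0],-1],
    [[0.0356,-0.0442,0.0],[0,0,0],-1],
    [[0.0356,-0.0442,0.0],[0,0,0],-1],
    [[0.0356,-0.0442,0.0],[0,0,0],-1],
    [[0,0,0],[0,0,0],-1],
    [[0,0,0],[0,0,0],-1],
    [[0,0,0],[0,0,0],-1]
  ]
}}

```text
clock: 13.5
position: [0.4552, -0.1703, 0.1332]
ee_rot: [-0.099, 0.995, 0.0, -0.001]
ft_force: [0.9, 0.0, -1.8]
grip_width: 0.505
grasp_force: 41.7
```

```bash
python3 g.py 0.456 -0.1715 0.016 101.3
```

```text
pos [ 0.4552 -0.1703  0.1332] yaw 101.37 tilt 0.08 | turn 0.1 deg = 0.0016 u | shift u [-0.0008 -0.0018  0.1563] norm mm 117 j7 2.04 F [ 0.9  0.  -1.8] t 13.5
```

>>> {"api": "move_arm", "payload": {
  "motion": [
    [[-0.0004,-0.0009,0.05],[0,0,0],-1],
    [[-0.0004,-0.0009,0.05],[0,0,0],-1],
    [[0,0,0.04],[0,0,0],-1],
    [[0,0,0.0163],[0,0,0],-1],
    [[0,0,0],[0,0,0],-1],
    [[0,0,0],[0,0,0],-1],
    [[0,0,0],[0,0,0],0.4],
    [[0,0,0],[0,0,0],0.4],
    [[0,0,0],[0,0,0],0.4],
    [[0,0,0],[0,0,0],0.6],
    [[0,0,0],[0,0,0],0.6]
  ]
}}

```text
clock: 14.6
position: [0.4561, -0.1728, 0.017]
ee_rot: [-0.098, 0.995, -0.0, 0.0]
ft_force: [-0.5, -0.7, -0.2]
grip_width: 0.799
grasp_force: 0.0
```

>>> {"api": "move_arm", "payload": {
  "motion": [
    [[0,0,-0.04],[0,0,0],1],
    [[0,0,-0.066],[0,0,0],1],
    [[0,0,-0.066],[0,0,0],1],
    [[0,0,-0.066],[0,0,0],1],
    [[0,0,0],[0,0,0],1],
    [[0,0,0],[0,0,0],1]
  ]
}}

```text
clock: 15.2
position: [0.4565, -0.1729, 0.1964]
ee_rot: [-0.098, 0.995, -0.0, 0.001]
ft_force: [-0.4, 0.2, 0.2]
grip_width: 0.996
grasp_force: 0.0
```

```bash
python3 - <<'E'
from workcell import vision
from h import *
np.set_printoptions(precision=4,suppress=True)
c=vision.camera("wrist");cv2.imwrite("pics/w6.png",c["pixels"][:,:,::-1])
b=caps(c,"blue",proj(c,[.454,-.17,.03])[0],s=60)
print(len(b),fit(plane(c,b,.038)))
w=dict(c)
E
python3 g.py 0.6435 -0.002 0.15 90
```

```text
12 [ 0.4541 -0.1721  0.0771  0.0202 11.4637]
pos [ 0.4557 -0.1727  0.1949] yaw 101.29 tilt 0.01 | turn 11.3 deg = 0.2509 u | shift u [-0.2503  0.2275  0.0599] norm mm 258 j7 2.04 F [-0.3  0.  -0.9] t 15.25
```

View pics/w6.png

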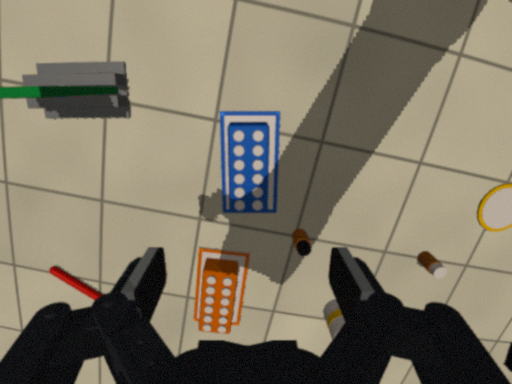

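The blue rack is within about 1 mm of the pad centre, and the board stand shows at (80,90). Next is the bottle.

>>> {"api": "move_arm", "payload": {
  "motion": [
    [[0,0,0],[0,0,0.1255],1],
    [[0,0,0],[0,0,0.1255],1],
    [[-0.0365,0.0378,-0.001],[0,0,0],1],
    [[-0.0365,0.0378,-0.001],[0,0,0],1],
    [[-0.0365,0.0378,-0.001],[0,0,0],1],
    [[-0.0365,0.0378,-0.001],[0,0,0],1],
    [[-0.0365,0.0378,-0.001],[0,0,0],1],
    [[-0.0365,0.0378,-0.001],[0,0,0],1],
    [[0,0,0],[0,0,0],1],
    [[0,0,0],[0,0,0],1],
    [[0,0,0],[0,0,0],1]
  ]
}}

```text
clock: 16.35
position: [0.6194, -0.0039, 0.1985]
ee_rot: [0.001, 1.0, -0.0, -0.001]
ft_force: [0.2, 0.5, -0.2]
grip_width: 1.002
grasp_force: 0.0
```

```bash
python3 - <<'E'
from workcell import vision
from h import *
import pickle
np.set_printoptions(precision=4,suppress=True)
d=pickle.load(open("c0.pkl","rb"))
c=vision.camera("wrist");d["w7"]=c;cv2.imwrite("pics/w7.png",c["pixels"][:,:,::-1])
pickle.dump(d,open("c0.pkl","wb"))
for x in comps(c,"yellow",s=90):
    P=plane(c,x.reshape(-1,2),.075);print(cv2.contourArea(x),cv2.minAreaRect(x)[0],cv2.minEnclosingCircle(np.float32(P[:,:2])),fit(P))
E
python3 g.py 0.6435 -0.002 0.021 90
```

```text
931.5 (248.0, 204.0) ((0.6401326656341553, -0.003349250415340066), 0.019475489854812622) [ 0.6399 -0.0037  0.0382  0.0338 -0.0584]
82.0 (249.1752166748047, 180.21743774414062) ((0.620807409286499, -0.002687046304345131), 0.016650794073939323) [ 0.615  -0.0025  0.033   0.0146 88.1104]
503.0 (409.5, 20.5) ((0.465084969997406, 0.1305760145187378), 0.027442967519164085) [  0.4753   0.131    0.0545   0.0318 -87.5451]
pos [ 0.6195 -0.0041  0.199 ] yaw 89.90 tilt 0.09 | turn -0.1 deg = -0.0023 u | shift u [-0.032   0.0028  0.2374] norm mm 180 j7 1.48 F [ 0.3 -0.4 -0.8] t 16.4
```

View pics/w7.png

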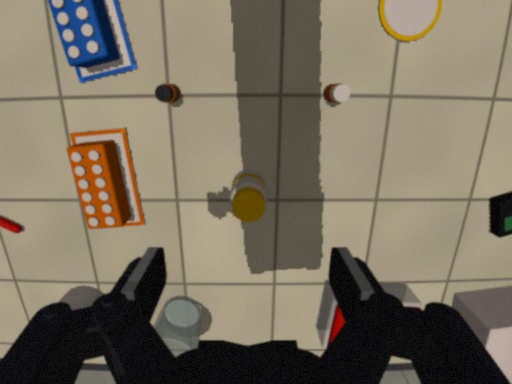

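The bottle's cap top is at about (247,207) and the axis works out to (0.642, -0.0035). The vials at (166,93) and (337,93) are clear of the fingers.

>>> {"api": "move_arm", "payload": {
  "motion": [
    [[-0.03,0.0008,0.03],[0,0,0],1],
    [[0,0,0.055],[0,0,0],1],
    [[0,0,0.055],[0,0,0],1],
    [[0,0,0.05],[0,0,0],1],
    [[0,0,0.03],[0,0,0],1],
    [[0,0,0.0174],[0,0,0],1],
    [[0,0,0],[0,0,0],1],
    [[0,0,0],[0,0,0],-1],
    [[0,0,0],[0,0,0],-1],
    [[0,0,0],[0,0,0],-1],
    [[0,0,0],[0,0,0],-1],
    [[0,0,0],[0,0,0],-1]
  ],
  "newtons": 35
}}

```text
clock: 17.6
position: [0.6437, -0.002, 0.0233]
ee_rot: [0.0, 1.0, 0.0, 0.001]
ft_force: [-0.4, -0.0, 7.2]
grip_width: 0.46
grasp_force: 35.8
```

>>> {"api": "move_arm", "payload": {
  "motion": [
    [[0,0,0],[0,0,0],-1],
    [[0,0,0],[0,0,0],-1],
    [[0,0,0],[0,0,0],-1],
    [[0,0,-0.05],[0,0,0],-1],
    [[0,0,-0.05],[0,0,0],-1],
    [[0,0,-0.05],[0,0,0],-1],
    [[0,0,0],[0,0,0],-1],
    [[0,0,0],[0,0,0],-1]
  ]
}}

```text
clock: 18.4
position: [0.6432, -0.002, 0.1353]
ee_rot: [0.0, 1.0, 0.0, 0.001]
ft_force: [-0.8, -0.2, -2.2]
grip_width: 0.458
grasp_force: 35.9
```

```bash
python3 g.py 0.445 0.167 0.13 90
```

```text
pos [ 0.6432 -0.002   0.1353] yaw 90.00 tilt 0.11 | turn -0.0 deg = -0.0000 u | shift u [0.2642 0.2253 0.007 ] norm mm 260 j7 1.48 F [-0.8 -0.2 -2.2] t 18.4
```

>>> {"api": "move_arm", "payload": {
  "motion": [
    [[0.0437,0.0375,0],[0,0,0],-1],
    [[0.0437,0.0375,0],[0,0,0],-1],
    [[0.0437,0.0375,0],[0,0,0],-1],
    [[0.0437,0.0375,0],[0,0,0],-1],
    [[0.0437,0.0375,0],[0,0,0],-1],
    [[0.0437,0.0375,0],[0,0,0],-1],
    [[0,0,0],[0,0,0],-1],
    [[0,0,0],[0,0,0],-1],
    [[0,0,0],[0,0,0],-1]
  ]
}}

```text
clock: 19.3
position: [0.4463, 0.1658, 0.1335]
ee_rot: [0.001, 1.0, -0.0, -0.0]
ft_force: [0.3, -0.4, -1.4]
grip_width: 0.452
grasp_force: 35.9
```

```bash
python3 g.py 0.4465 0.167 0.027 90
```

```text
pos [0.4463 0.1658 0.1335] yaw 89.94 tilt 0.07 | turn -0.1 deg = -0.0013 u | shift u [-0.0003  0.0016  0.1421] norm mm 107 j7 1.10 F [ 0.3 -0.4 -1.4] t 19.3
```

>>> {"api": "move_arm", "payload": {
  "motion": [
    [[0,0.001,0.05],[0,0,0],-1],
    [[0,0,0.05],[0,0,0],-1],
    [[0,0,0.03],[0,0,0],-1],
    [[0,0,0.0121],[0,0,0],-1],
    [[0,0,0],[0,0,0],-1],
    [[0,0,0],[0,0,0],-1],
    [[0,0,0],[0,0,0],0.3],
    [[0,0,0],[0,0,0],0.3],
    [[0,0,0],[0,0,0],0.5],
    [[0,0,0],[0,0,0],0.7],
    [[0,0,0],[0,0,0],0.7]
  ]
}}

```text
clock: 20.4
position: [0.4462, 0.1675, 0.0278]
ee_rot: [-0.0, 1.0, 0.0, 0.0]
ft_force: [0.2, -0.1, -0.4]
grip_width: 0.847
grasp_force: 0.0
```

>>> {"api": "move_arm", "payload": {
  "motion": [
    [[0,0,-0.03],[0,0,0],1],
    [[0,0,-0.06],[0,0,0],1],
    [[0,0,-0.06],[0,0,0],1],
    [[0,0,-0.06],[0,0,0],1],
    [[0,0,-0.06],[0,0,0],1],
    [[0,0,0],[0,0,0],1],
    [[0,0,0],[0,0,0],1]
  ]
}}

```text
clock: 21.1
position: [0.4465, 0.1677, 0.231]
ee_rot: [0.0, 1.0, 0.0, 0.001]
ft_force: [-0.3, 0.3, -0.6]
grip_width: 0.999
grasp_force: 0.0
```

```bash
python3 - <<'E'
from workcell import vision
from h import *
import pickle
np.set_printoptions(precision=4,suppress=True)
d=pickle.load(open("c0.pkl","rb"))
for n in("wrist","scene","side"):d["b_"+n]=vision.camera(n)
pickle.dump(d,open("c0.pkl","wb"))
s=d["b_scene"]["pixels"][90:282,20:420];w=cv2.resize(d["b_wrist"]["pixels"],(400,300))
cv2.imwrite("pics/b8.png",np.vstack([cv2.resize(s,(600,288)),cv2.resize(w,(600,312))[:,:]])[:,:,::-1])
E
python3 g.py 0.45 0.3 0.3 90
```

```text
pos [0.4454 0.1672 0.2288] yaw 90.00 tilt 0.13 | turn 0.0 deg = 0.0000 u | shift u [-0.0061  0.1771 -0.095 ] norm mm 151 j7 1.11 F [-0.3 -0.6 -0.1] t 21.25
```

View pics/b8.png

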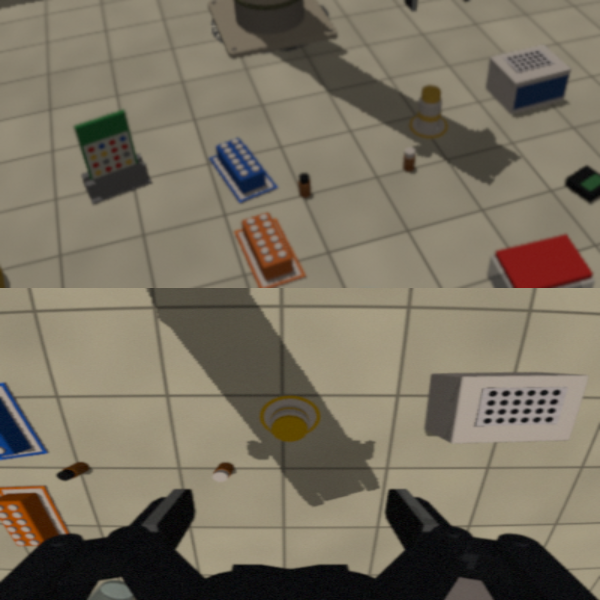

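The scene crop (top) shows both racks in place and the bottle inside the yellow ring at (430,115). The wrist crop (bottom) shows the heater's white top between about (455,373) and (587,443). Next I'll measure the heater and check the bottle.

Run:
```python
from h import *
import pickle
np.set_printoptions(precision=4,suppress=True)
d=pickle.load(open("c0.pkl","rb"))
c=d["b_wrist"]
h=cv2.cvtColor(c["pixels"],cv2.COLOR_RGB2HSV)
for p in((395,180),(410,120),(490,150),(300,170),(380,140)):print(p,h[p[1],p[0]])
m=cv2.inRange(h,(0,0,150),(180,28,255));m[:, :370]=0
m=cv2.morphologyEx(m,cv2.MORPH_OPEN,np.ones((3,3)))
cs,_=cv2.findContours(m,0,1);x=max(cs,key=cv2.contourArea)
hu=cv2.convexHull(x);q=cv2.approxPolyDP(hu,5,True).reshape(-1,2);print(cv2.contourArea(x),q.tolist())
P=plane(c,hu.reshape(-1,2),.072);print("heater top",fit(P));print(plane(c,q,.072)[:,:2])
for x in comps(c,"yellow",s=90):
    u=cv2.minAreaRect(x)[0]
    if 200<u[0]<300:print("bottle",cv2.contourArea(x),[fit(plane(c,x.reshape(-1,2),z)) for z in(.078,.003)])
s=d["b_scene"]
for x in comps(s,"blue"):
    q=cv2.approxPolyDP(x,2,True).reshape(-1,2)
    if q[:,0].min()>350 and q[:,0].max()<410:print(q.tolist())
for col in("green",):
  for n in("b_scene","b_side","w2"):
    for x in comps(d[n],col,s=90):print(n,cv2.contourArea(x),cv2.approxPolyDP(x,2,True).reshape(-1,2).tolist())
```

```text
(395, 180) [ 16  36 169]
(410, 120) [ 14  35 170]
(490, 150) [ 14  32 168]
(300, 170) [ 24  58 162]
(380, 140) [23 31 75]
180.0 [[480, 122], [471, 167]]
heater top [0.4133 0.4158 0.0493 0.0093 0.6841]
[[0.3887 0.4141]
 [0.4379 0.4159]]
bottle 2252.0 [array([  0.4295,   0.1667,   0.057 ,   0.0561, -44.4491]), array([  0.447 ,   0.1666,   0.0715,   0.0704, -44.4489])]
[[397, 141], [366, 149], [364, 161], [394, 153]]
b_scene 86.0 [[422, 209], [416, 206], [407, 212], [414, 216]]
b_scene 400.5 [[102, 165], [70, 174], [74, 186], [104, 176]]
b_side 627.5 [[228, 245], [229, 265], [246, 291], [247, 324], [251, 339], [249, 272], [232, 245]]
w2 831.0 [[186, 229], [166, 274], [183, 320], [187, 320], [191, 303], [178, 260], [188, 235]]
```

Run:
```python
from h import *
import pickle
np.set_printoptions(precision=4,suppress=True)
d=pickle.load(open("c0.pkl","rb"))
c=d["b_wrist"]
h=cv2.cvtColor(c["pixels"],cv2.COLOR_RGB2HSV)
m=cv2.inRange(h,(0,0,130),(180,45,255));m[:, :370]=0
m=cv2.morphologyEx(m,cv2.MORPH_CLOSE,np.ones((7,7)));m=cv2.morphologyEx(m,cv2.MORPH_OPEN,np.ones((5,5)))
cs,_=cv2.findContours(m,0,1);x=max(cs,key=cv2.contourArea)
hu=cv2.convexHull(x);q=cv2.approxPolyDP(hu,6,True).reshape(-1,2);print(cv2.contourArea(x),q.tolist())
print("heater top",fit(plane(c,hu.reshape(-1,2),.072)));print(plane(c,q,.072)[:,:2])
# blue panel in scene & side: where its corners fall for upper edge
s=d["b_scene"];q=np.array([[397,141],[366,149],[364,161],[394,153]])
for z in(0,.01,.02,.05,.06,.072):print(z,plane(s,q,z)[:,:2].round(3).tolist())
```

```text
8357.0 [[501, 107], [485, 186], [386, 191], [394, 109]]
heater top [  0.4194   0.3793   0.121    0.0897 -87.5896]
[[0.3725 0.4345]
 [0.4601 0.439 ]
 [0.4661 0.3222]
 [0.3774 0.3172]]
0 [[0.399, 0.489], [0.403, 0.38], [0.451, 0.346], [0.447, 0.447]]
0.01 [[0.41, 0.479], [0.415, 0.372], [0.462, 0.338], [0.458, 0.438]]
0.02 [[0.422, 0.469], [0.427, 0.363], [0.473, 0.33], [0.469, 0.428]]
0.05 [[0.457, 0.439], [0.462, 0.338], [0.506, 0.305], [0.503, 0.4]]
0.06 [[0.469, 0.429], [0.473, 0.329], [0.517, 0.297], [0.514, 0.391]]
0.072 [[0.483, 0.417], [0.487, 0.319], [0.531, 0.287], [0.527, 0.379]]
```

The heater top measures 121 x 90 mm at 72 mm height, which matches. Its centre is (0.4194, 0.3793) at yaw about 2.6°. Next I'll get a rough position for the board.

```bash
python3 - <<'E'
from h import *
import pickle
np.set_printoptions(precision=4,suppress=True)
d=pickle.load(open("c0.pkl","rb"))
s=d["b_scene"];print(plane(s,[[70,174],[102,165]],.134))
print(plane(d["b_side"],[[230,245],[249,272],[251,339],[247,324]],.134))
print(plane(d["w2"],[[187,230],[166,274],[185,320],[178,260]],.134))
print(tri(s,[[70,174],[102,165]],d["b_side"],[[249,272],[230,245]]))
E
python3 g.py 0.36 -0.28 0.28 11
```

```text
[[ 0.416  -0.4058  0.134 ]
 [ 0.4083 -0.3322  0.134 ]]
[[ 0.4016 -0.3338  0.134 ]
 [ 0.4176 -0.406   0.134 ]
 [ 0.396  -0.5314  0.134 ]
 [ 0.396  -0.5061  0.134 ]]
[[ 0.4262 -0.271   0.134 ]
 [ 0.3949 -0.3334  0.134 ]
 [ 0.4134 -0.4076  0.134 ]
 [ 0.412  -0.3125  0.134 ]]
[[ 0.4173 -0.406   0.1345  0.001 ]
 [ 0.4025 -0.3317  0.1312  0.0025]]
pos [0.4454 0.1672 0.2288] yaw 90.00 tilt 0.13 | turn 79.0 deg = 1.7556 u | shift u [-0.5635 -0.2256 -0.0683] norm mm 458 j7 1.11 F [-0.3 -0.6 -0.1] t 21.25
```

>>> {"api": "move_arm", "payload": {
  "motion": [
    [[0,0,-0.0067],[0,0,0.17],1],
    [[0,0,-0.0067],[0,0,0.17],1],
    [[0,0,-0.0067],[0,0,0.17],1],
    [[0,0,-0.0067],[0,0,0.17],1],
    [[0,0,-0.0067],[0,0,0.17],1],
    [[0,0,-0.0067],[0,0,0.17],1],
    [[0,0,-0.0067],[0,0,0.17],1],
    [[0,0,-0.0067],[0,0,0.17],1],
    [[0,0,-0.0067],[0,0,0.17],1],
    [[0,0,-0.0067],[0,0,0.17],1]
  ]
}}

```text
clock: 22.25
position: [0.4456, 0.1673, 0.2792]
ee_rot: [0.621, 0.784, -0.001, -0.001]
ft_force: [0.5, -0.5, -0.4]
grip_width: 1.002
grasp_force: 0.0
```

>>> {"api": "move_arm", "payload": {
  "motion": [
    [[-0.0586,-0.0191,0],[0,0,0],1],
    [[-0.0586,-0.0191,0],[0,0,0],1],
    [[-0.0586,-0.0191,0],[0,0,0],1],
    [[-0.0586,-0.0191,0],[0,0,0],1],
    [[-0.0586,-0.0191,0],[0,0,0],1],
    [[-0.0586,-0.0191,0],[0,0,0],1],
    [[-0.0586,-0.0191,0],[0,0,0],1],
    [[-0.0586,-0.0191,0],[0,0,0],1],
    [[-0.0586,-0.0191,0],[0,0,0],1],
    [[-0.0586,-0.0191,0],[0,0,0],1],
    [[-0.0586,-0.0191,0],[0,0,0],1]
  ]
}}

```text
clock: 23.35
position: [0.4049, -0.3409, 0.2792]
ee_rot: [0.619, 0.785, -0.0, -0.001]
ft_force: [0.7, 0.4, 0.3]
grip_width: 0.993
grasp_force: 0.0
```

>>> {"api": "move_arm", "payload": {
  "motion": [
    [[0,0,0],[0,0,0],1],
    [[0,0,0],[0,0,0],1],
    [[0,0,0],[0,0,0],1]
  ]
}}

```text
clock: 23.65
position: [0.406, -0.3382, 0.2795]
ee_rot: [0.619, 0.786, 0.0, -0.001]
ft_force: [0.6, 0.3, 0.8]
grip_width: 0.996
grasp_force: 0.0
```

```bash
python3 - <<'E'
from workcell import vision
from h import *
import pickle
np.set_printoptions(precision=4,suppress=True)
d=pickle.load(open("c0.pkl","rb"))
c=d["w9"]=vision.camera("wrist");cv2.imwrite("pics/w9.png",c["pixels"][:,:,::-1])
pickle.dump(d,open("c0.pkl","wb"))
for x in comps(c,"green",s=90):print(cv2.contourArea(x),cv2.approxPolyDP(x,2,True).reshape(-1,2).tolist())
E
python3 g.py 0.405 -0.37 0.103 13.9
```

```text
531.5 [[247, 146], [243, 146], [238, 236], [244, 235], [248, 176]]
pos [ 0.4062 -0.338   0.2798] yaw 13.61 tilt 0.07 | turn -0.3 deg = -0.0064 u | shift u [-0.041  -0.0118  0.2358] norm mm 180 j7 0.88 F [ 0.3 -0.1  0.1] t 23.7
```

View pics/w9.png

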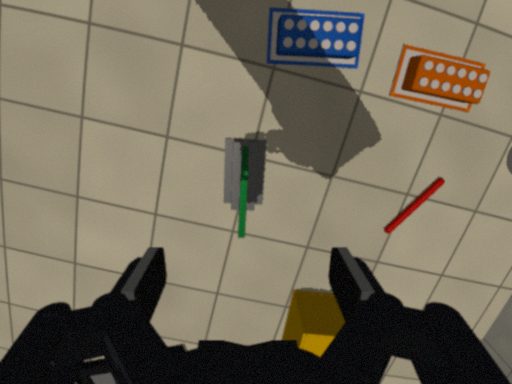

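Run:
```python
from h import *
import pickle
np.set_printoptions(precision=4,suppress=True)
d=pickle.load(open("c0.pkl","rb"));c=d["w9"]
x=max(comps(c,"green",s=90),key=cv2.contourArea)
m=np.zeros((384,512),np.uint8);cv2.drawContours(m,[x],-1,255,-1)
for r in range(146,240,6):
    k=np.nonzero(m[r])[0]
    if len(k):print(r,k.min(),k.max(),plane(c,[[(k.min()+k.max())/2,r]],.134)[0],plane(c,[[k.min(),r],[k.max()+1,r]],.134)[:,:2].tolist()[1][0]-plane(c,[[k.min(),r]],.134)[0,0])
print(proj(c,[[.395,-.333,.134],[.4134,-.4076,.134]]))
# heights: far top corner, this view vs scene and side
s=d["b_scene"];e=d["b_side"]
print(tri(c,[[241,236]],s,[[70,174]]),tri(c,[[241,236]],e,[[249,272]]),tri(c,[[245,176]],s,[[102,165]]))
```

```text
146 243 247 [ 0.3944 -0.3089  0.134 ] 0.004859889583616106
152 242 247 [ 0.3953 -0.3149  0.134 ] 0.005869684902972461
158 242 248 [ 0.3972 -0.3208  0.134 ] 0.006892748461768072
164 242 247 [ 0.3982 -0.327   0.134 ] 0.005947417435682889
170 241 248 [ 0.3997 -0.3331  0.134 ] 0.00798335795051891
176 241 248 [ 0.4011 -0.3394  0.134 ] 0.008037900505097784
182 240 247 [ 0.4016 -0.3459  0.134 ] 0.008093818133736053
188 240 247 [ 0.4032 -0.3523  0.134 ] 0.008150661050211394
194 240 247 [ 0.4047 -0.3588  0.134 ] 0.00820870935829271
200 239 246 [ 0.4052 -0.3657  0.134 ] 0.008268223614812775
206 239 245 [ 0.4063 -0.3725  0.134 ] 0.007287762073895088
212 239 245 [ 0.4079 -0.3793  0.134 ] 0.00734188610730957
218 239 244 [ 0.409  -0.3863  0.134 ] 0.006340522351532651
224 239 244 [ 0.4106 -0.3933  0.134 ] 0.006388968893983049
230 238 244 [ 0.4118 -0.4006  0.134 ] 0.007511687103422537
236 238 243 [ 0.4129 -0.408   0.134 ] 0.006489286743553757
[[240.1162 168.8523]
 [241.0015 235.8143]]
[[ 0.4137 -0.4071  0.133   0.0023]] [[ 0.4154 -0.4076  0.135   0.004 ]] [[ 0.4023 -0.3361  0.1312  0.0077]]
```

```bash
python3 g.py 0.406 -0.3705 0.101 10
python3 - <<'E'
from h import *
import pickle
d=pickle.load(open("c0.pkl","rb"));c=d["w9"]
a=plane(c,[[245,146.]],.03)[0];b=plane(c,[[244.7,171.]],.134)[0];n=np.array([np.cos(.1745),np.sin(.1745)])
print(a,b,"lean x mm",1e3*(b-a)[:2]@n)
E
```

```text
pos [ 0.4062 -0.338   0.2798] yaw 13.61 tilt 0.07 | turn 3.6 deg = 0.0803 u | shift u [-0.0426 -0.0077  0.2384] norm mm 182 j7 0.88 F [ 0.3 -0.1  0.1] t 23.7
[ 0.39786278 -0.32756105  0.03      ] [ 0.40009779 -0.33411077  0.134     ] lean x mm 1.0639309102819365
```

>>> {"api": "move_arm", "payload": {
  "motion": [
    [[0,0,0],[0,0,0.08],1],
    [[-0.0426,-0.0077,0.03],[0,0,0],1],
    [[0,0,0.055],[0,0,0],1],
    [[0,0,0.055],[0,0,0],0.3],
    [[0,0,0.055],[0,0,0],0.1],
    [[0,0,0.0434],[0,0,0],0],
    [[0,0,0],[0,0,0],0],
    [[0,0,0],[0,0,0],0],
    [[0,0,0],[0,0,0],0]
  ],
  "newtons": 40
}}

```text
clock: 24.6
position: [0.4068, -0.3723, 0.1039]
ee_rot: [0.643, 0.766, 0.0, 0.002]
ft_force: [0.5, 0.6, 1.0]
grip_width: 0.5
grasp_force: 0.0
```

```bash
python3 g.py 0.406 -0.3705 0.101 10
python3 - <<'E'
from workcell import vision
import cv2
c=vision.camera("wrist");cv2.imwrite("pics/w10.png",c["pixels"][:,:,::-1])
E
```

```text
pos [ 0.4068 -0.3723  0.1039] yaw 9.94 tilt 0.18 | turn -0.1 deg = -0.0014 u | shift u [ 0.0026 -0.0007  0.0038] norm mm 3 j7 0.94 F [0.5 0.6 1. ] t 24.6
```

View pics/w10.png

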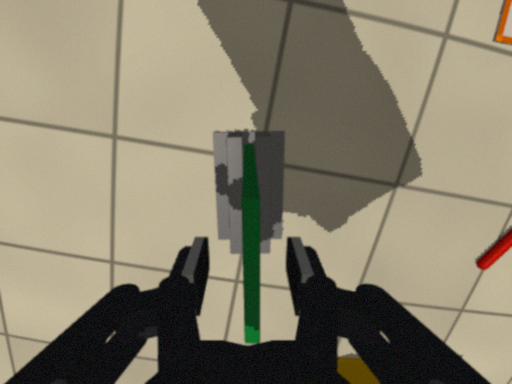

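The board's top edge runs down columns 245–258, midway between the fingertips at about 200 and 295. I'll close and pull straight up.

>>> {"api": "move_arm", "payload": {
  "motion": [
    [[0,0,0.002],[0,0,0],-1],
    [[0,0,0],[0,0,0],-1],
    [[0,0,0],[0,0,0],-1],
    [[0,0,0],[0,0,0],-1],
    [[0,0,0],[0,0,0],-1],
    [[0,0,0],[0,0,0],-1],
    [[0,0,0],[0,0,0],-1],
    [[0,0,0],[0,0,0],-1]
  ],
  "newtons": 60
}}

```text
clock: 25.45
position: [0.4067, -0.3719, 0.1008]
ee_rot: [0.643, 0.766, 0.0, 0.001]
ft_force: [5.0, 1.5, 6.3]
grip_width: 0.085
grasp_force: 59.6
```

```bash
python3 g.py 0.406 -0.3705 0.2 10
```

```text
pos [ 0.4067 -0.3719  0.1008] yaw 9.93 tilt 0.13 | turn -0.1 deg = -0.0015 u | shift u [ 0.002  -0.0006 -0.1322] norm mm 99 j7 0.94 F [5.  1.5 6.3] t 25.45
```

>>> {"api": "move_arm", "payload": {
  "motion": [
    [[0,0,-0.02],[0,0,0],-1],
    [[0,0,-0.03],[0,0,0],-1],
    [[0,0,-0.045],[0,0,0],-1],
    [[0,0,-0.06],[0,0,0],-1],
    [[0,0,-0.06],[0,0,0],-1],
    [[0,0,-0.03],[0,0,0],-1],
    [[0,0,0],[0,0,0],-1],
    [[0,0,0],[0,0,0],-1]
  ]
}}

```text
clock: 26.25
position: [0.4046, -0.3719, 0.2828]
ee_rot: [0.644, 0.765, -0.0, -0.001]
ft_force: [-0.1, 0.1, -1.6]
grip_width: 0.082
grasp_force: 59.4
```

```bash
python3 g.py 0.50 0.38 0.29 2.6
python3 - <<'E'
from workcell import vision
from h import *
import pickle
d=pickle.load(open("c0.pkl","rb"))
for n in("scene","side","wrist"):d["p_"+n]=vision.camera(n)
pickle.dump(d,open("c0.pkl","wb"))
for n in("p_scene","p_side"):
  for x in comps(d[n],"green",s=90):
    if cv2.contourArea(x)>150:print(n,cv2.contourArea(x),cv2.approxPolyDP(x,2,True).reshape(-1,2).tolist())
cv2.imwrite("pics/p11.png",np.hstack([d["p_side"]["pixels"][100:380,130:430],d["p_wrist"]["pixels"][100:380]])[:,:800,::-1])
E
```

```text
pos [ 0.4046 -0.3719  0.2828] yaw 9.85 tilt 0.11 | turn 7.3 deg = 0.1612 u | shift u [ 0.9957  0.1725 -0.0096] norm mm 758 j7 0.88 F [-0.1  0.1 -1.6] t 26.25
p_scene 175.0 [[60, 100], [49, 103], [53, 118], [64, 115]]
p_scene 172.5 [[84, 94], [75, 96], [76, 111], [88, 109]]
p_side 584.0 [[229, 143], [231, 173], [239, 188], [241, 237], [237, 237], [244, 243], [243, 156]]
```

View pics/p11.png

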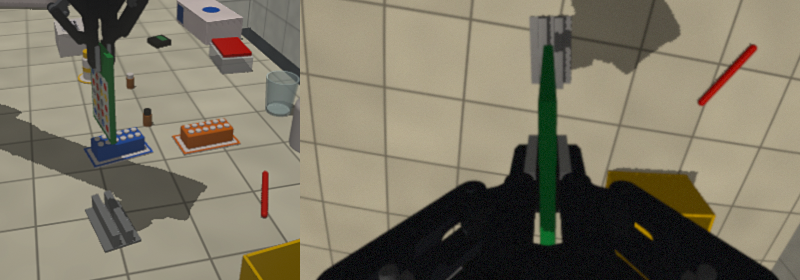

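The board is clear of the stand and hangs straight in the grip. I'll carry it to the heater next.

>>> {"api": "move_arm", "payload": {
  "motion": [
    [[0,0,0],[0,0,0.16],-1],
    [[0.04,0.008,0],[0,0,0],-1],
    [[0.0586,0.0101,0],[0,0,0],-1],
    [[0.0586,0.0101,0],[0,0,0],-1],
    [[0.0586,0.0101,0],[0,0,0],-1],
    [[0.0586,0.0101,0],[0,0,0],-1],
    [[0.0586,0.0101,0],[0,0,0],-1],
    [[0.0586,0.0101,0],[0,0,0],-1],
    [[0.0586,0.0101,0],[0,0,0],-1],
    [[0.0586,0.0101,0],[0,0,0],-1]
  ]
}}

```text
clock: 27.4
position: [0.4534, 0.014, 0.2828]
ee_rot: [0.69, 0.723, -0.001, -0.001]
ft_force: [1.4, -0.3, -1.6]
grip_width: 0.084
grasp_force: 59.3
```

>>> {"api": "move_arm", "payload": {
  "motion": [
    [[0.0586,0.0101,0],[0,0,0],-1],
    [[0.0586,0.0101,0],[0,0,0],-1],
    [[0.0586,0.0101,0],[0,0,0],-1],
    [[0.0586,0.0101,0],[0,0,0],-1],
    [[0.0586,0.0101,0],[0,0,0],-1],
    [[0.0586,0.0101,0],[0,0,0],-1],
    [[0.0586,0.0101,0],[0,0,0],-1],
    [[0.04,0.005,0],[0,0,0],-1],
    [[0,0,0],[-0.127,0,0],-1],
    [[0,0,0],[-0.127,0,0],-1],
    [[0,0,0],[0,0,0],-1],
    [[0,0,0],[0,0,0],-1]
  ]
}}

```text
clock: 28.6
position: [0.4944, 0.3519, 0.2833]
ee_rot: [0.687, 0.72, 0.071, 0.068]
ft_force: [0.7, -0.4, -0.8]
grip_width: 0.086
grasp_force: 59.5
```

```bash
cat > g2.py <<'E'
import sys,numpy as np
from workcell import manip
from scipy.spatial.transform import Rotation as R
f,z0,th,yaw=map(float,sys.argv[1:5])  # foot x in heater frame, foot height, tilt, board yaw deg
a=np.radians(yaw);hx=np.array([np.cos(a),np.sin(a),0]);zb=-np.sin(th)*hx+np.array([0,0,np.cos(th)])
P=np.array([.4194,.3793,0])+f*hx+[0,0,z0]+.0968*zb
y=np.cos(th)*hx+np.array([0,0,np.sin(th)]);T=np.c_[np.cross(y,-zb),y,-zb]
o=manip.get_obs();C=R.from_quat(o["ee_rot"])
np.set_printoptions(precision=4,suppress=True)
print("pos",o["position"],"target",P,"shift u (turned frame)",T.T@(P-o["position"])/.75,"turn u",(C.inv()*R.from_matrix(T)).as_rotvec()/(np.pi/4),"F",o["ft_force"],o["grasp_force"],"t",o["clock"])
E
python3 g2.py .066 .1 .2 2.6
```

```text
pos [0.4944 0.3519 0.2833] target [0.4661 0.3814 0.1949] shift u (turned frame) [ 0.0411 -0.0586  0.1084] turn u [-0.0041  0.0009  0.0027] F [ 0.7261 -0.3759 -0.7778] 59.451372027397156 t 28.6
```

>>> {"api": "move_arm", "payload": {
  "motion": [
    [[0.0137,-0.0195,0.0361],[-0.004,0,0.0027],-1],
    [[0.0137,-0.0195,0.0361],[0,0,0],-1],
    [[0.0137,-0.0195,0.0361],[0,0,0],-1],
    [[0,0,0],[0,0,0],-1],
    [[0,0,0],[0,0,0],-1],
    [[0,0,0],[0,0,0],-1]
  ]
}}

```text
clock: 29.2
position: [0.4687, 0.3816, 0.1975]
ee_rot: [0.688, 0.718, 0.074, 0.07]
ft_force: [1.0, -0.3, -1.4]
grip_width: 0.082
grasp_force: 59.4
```

```bash
python3 g2.py .066 .02 .2 2.6
python3 - <<'E'
from workcell import vision
from h import *
import pickle
d=pickle.load(open("c0.pkl","rb"))
for n in("scene","wrist"):d["q_"+n]=vision.camera(n)
pickle.dump(d,open("c0.pkl","wb"))
s=cv2.resize(d["q_scene"]["pixels"][60:220,300:480],None,fx=2,fy=2.4)
cv2.imwrite("pics/q12.png",np.hstack([s,cv2.resize(d["q_wrist"]["pixels"],(440,384))])[:,:,::-1])
E
```

```text
pos [0.4687 0.3816 0.1975] target [0.4661 0.3814 0.1149] shift u (turned frame) [-0.     -0.0252  0.1073] turn u [ 0.0053 -0.0014 -0.0034] F [ 0.9945 -0.3349 -1.3651] 59.38331365585327 t 29.2
```

View pics/q12.png

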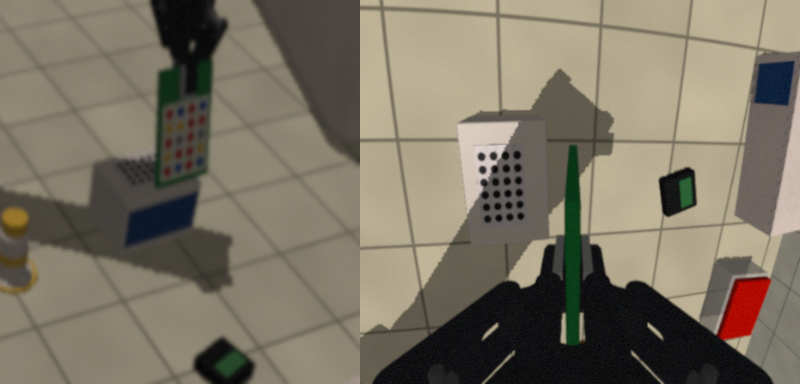

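In the scene crop the board hangs tilted in front of the blue face. The wrist crop shows it just clear of the heater's front edge. I'll lower it now.

>>> {"api": "move_arm", "payload": {
  "motion": [
    [[0,-0.0084,0.0358],[0.005,0,-0.0034],-1],
    [[0,-0.0084,0.0358],[0,0,0],-1],
    [[0,-0.0084,0.0358],[0,0,0],-1],
    [[0,0,0],[0,0,0],-1],
    [[0,0,0],[0,0,0],-1],
    [[0,0,0],[0,0,0],-1]
  ]
}}

```text
clock: 29.9
position: [0.4654, 0.3827, 0.1152]
ee_rot: [0.687, 0.72, 0.073, 0.069]
ft_force: [-0.0, 0.2, -1.1]
grip_width: 0.087
grasp_force: 59.4
```

```bash
python3 g2.py .066 .001 .2 2.6
```

```text
pos [0.4654 0.3827 0.1152] target [0.4661 0.3814 0.0959] shift u (turned frame) [-0.0018 -0.0042  0.0255] turn u [ 0.0015 -0.003   0.002 ] F [-0.0468  0.1855 -1.0642] 59.43520724773407 t 29.9
```

Lower gently and watch the force.

>>> {"api": "move_arm", "payload": {
  "motion": [
    [[0,-0.002,0.0125],[0,0,0],-1],
    [[0,-0.0015,0.008],[0,0,0],-1],
    [[0,-0.0007,0.004],[0,0,0],-1],
    [[0,0,0],[0,0,0],-1],
    [[0,0,0],[0,0,0],-1],
    [[0,0,0],[0,0,0],-1]
  ]
}}

```text
clock: 30.5
position: [0.4657, 0.3824, 0.0954]
ee_rot: [0.687, 0.72, 0.073, 0.069]
ft_force: [0.1, -1.2, 7.1]
grip_width: 0.083
grasp_force: 60.7
```

```bash
python3 g2.py .066 .001 .2 2.6
```

```text
pos [0.4657 0.3824 0.0954] target [0.4661 0.3814 0.0959] shift u (turned frame) [-0.0013  0.0006 -0.0005] turn u [ 0.001  -0.0017  0.0025] F [ 0.0597 -1.1571  7.0646] 60.694541931152344 t 30.5
```

Foot contact at 7 N, at the expected height. Release.

>>> {"api": "move_arm", "payload": {
  "motion": [
    [[0,0,-0.001],[0,0,0],-0.7],
    [[0,0,0],[0,0,0],-0.5],
    [[0,0,0],[0,0,0],-0.3],
    [[0,0,0],[0,0,0],0],
    [[0,0,0],[0,0,0],0.2],
    [[0,0,0],[0,0,0],0.2],
    [[0,0,0],[0,0,0],0.2],
    [[0,0,0],[0,0,0],0.2],
    [[0,0,0],[0,0,0],0.2]
  ]
}}

```text
clock: 31.4
position: [0.4647, 0.3819, 0.095]
ee_rot: [0.687, 0.72, 0.072, 0.069]
ft_force: [0.2, -0.0, 0.4]
grip_width: 0.599
grasp_force: 0.0
```

```bash
python3 g2.py .066 .001 .2 2.6;python3 - <<'E'
from workcell import vision
from h import *
s=vision.camera("scene");w=vision.camera("wrist")
s=cv2.resize(s["pixels"][60:220,300:480],None,fx=2,fy=2.4)
cv2.imwrite("pics/q13.png",np.hstack([s,cv2.resize(w["pixels"],(440,384))])[:,:,::-1])
E
```

```text
pos [0.4647 0.3819 0.095 ] target [0.4661 0.3814 0.0959] shift u (turned frame) [-0.0007  0.0021 -0.0008] turn u [-0.0015 -0.0004  0.0029] F [ 0.2077 -0.0064  0.4093] 0.0 t 31.4
```

View pics/q13.png

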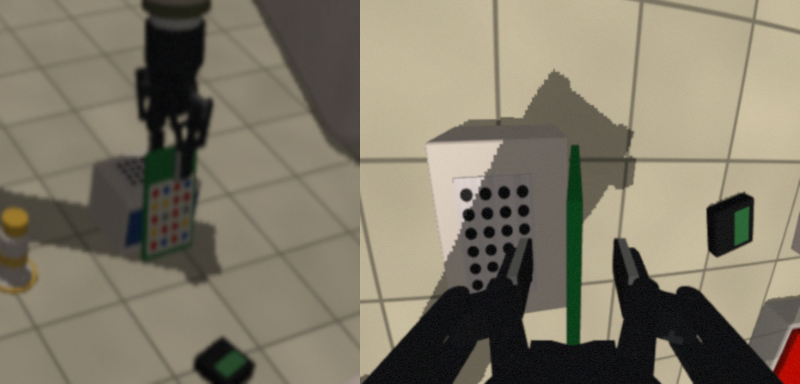

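The board leans on the face with the fingers clear on both sides (wrist crop: board at columns 567–580, fingers at 520 and 625). I'll retreat along the tool axis.

>>> {"api": "move_arm", "payload": {
  "motion": [
    [[0,0,-0.02],[0,0,0],0.2],
    [[0,0,-0.04],[0,0,0],0.2],
    [[0,0,-0.06],[0,0,0],0.2],
    [[0,0,-0.06],[0,0,0],0.2],
    [[0,-0.02,-0.06],[0,0,0],0.2],
    [[0,0,0],[0,0,0],0.2],
    [[0,0,0],[0,0,0],0.2],
    [[0,0,0],[0,0,0],0.2]
  ]
}}

```text
clock: 32.3
position: [0.4144, 0.379, 0.2679]
ee_rot: [0.687, 0.72, 0.071, 0.069]
ft_force: [-0.4, 0.2, -0.7]
grip_width: 0.597
grasp_force: 0.0
```

Run:
```python
from workcell import vision,manip
from h import *
import pickle
np.set_printoptions(precision=4,suppress=True)
d=pickle.load(open("c0.pkl","rb"))
for n in("scene","side","wrist"):d["z_"+n]=vision.camera(n)
pickle.dump(d,open("c0.pkl","wb"))
print(manip.get_obs()["position"],manip.get_obs()["clock"])
w=d["z_wrist"];s=d["z_scene"]
a=np.radians(2.6);H=np.array([.4194,.3793]);hx=np.array([np.cos(a),np.sin(a)]);hy=np.array([-np.sin(a),np.cos(a)])
loc=lambda P:np.c_[(P[:,:2]-H)@hx,(P[:,:2]-H)@hy]
x=max(comps(w,"green",s=90),key=cv2.contourArea)
q=cv2.approxPolyDP(x,2,True).reshape(-1,2);print("wrist green",cv2.contourArea(x),q.tolist(),loc(plane(w,q,.127)))
for x in comps(s,"green",s=90):print("scene",cv2.contourArea(x),cv2.approxPolyDP(x,2,True).reshape(-1,2).tolist())
# predicted board corners in scene for theta .23, f .066
th=.23;f=.066
C=[np.r_[H+(f-t*np.sin(th))*hx+y*hy,t*np.cos(th)] for t in(0,.13) for y in(-.04,.04)]
print("pred",proj(s,C),"blue mid",proj(s,np.r_[H+.045*hx,.036]))
c=cv2.resize(s["pixels"][90:282,20:420],(600,288));v=cv2.resize(w["pixels"],(600,312))
cv2.imwrite("pics/z14.png",np.vstack([c,v])[:,:,::-1])
# rack/bottle checks from scene/wrist where visible
for n,col,p in(("z_scene","orange",[.637,-.177,.02]),("z_scene","blue",[.454,-.172,.02])):
    b=caps(d[n],col,proj(d[n],p)[0],s=60);print(n,col,len(b),plane(d[n],b,.038)[:,:2].mean(0) if len(b) else "")
```

```text
[0.4145 0.379  0.2672] 32.45
wrist green 535.0 [[260, 122], [259, 208], [264, 208], [267, 135]] [[ 0.0338  0.0539]
 [ 0.0342 -0.0367]
 [ 0.0397 -0.0371]
 [ 0.0411  0.0411]]
scene 85.0 [[422, 209], [416, 206], [407, 212], [414, 216]]
scene 297.5 [[396, 119], [373, 124], [372, 167], [373, 138], [379, 134], [396, 131]]
pred [[369.5402 168.8969]
 [393.6289 162.1523]
 [370.7628 123.8441]
 [395.8776 117.864 ]] blue mid [[379.6314 150.638 ]]
z_scene orange 3 [ 0.7299 -0.2073]
z_scene blue 3 [ 0.4788 -0.175 ]
```

View pics/z14.png

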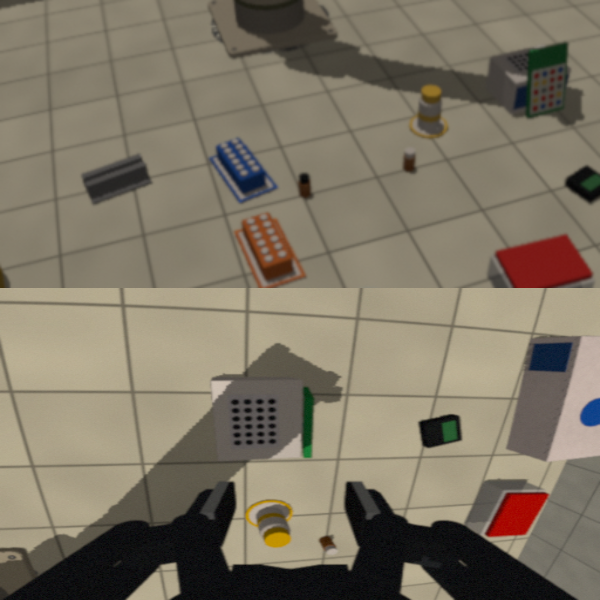

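The scene crop shows the board leaning against the blue face where predicted, the bottle in its ring, the racks on their pads and both vials standing. I'll check the orange rack from the stored wrist view and hand in if it is good.

Run:
```python
from workcell import order
from h import *
import pickle
d=pickle.load(open("c0.pkl","rb"));c=d["w7"]
x=min(comps(c,"orange",150),key=lambda x:np.hypot(*(np.array(cv2.minAreaRect(x)[0])-(105,180))))
m=np.zeros((384,512),np.uint8)
b=caps(c,"orange",(105,180));P=plane(c,b,.038)[:,:2];P=P[np.hypot(*(P-[.637,-.177]).T)<.06]
r=fit(P);print(len(P),r)
e=np.hypot(r[0]-.637,r[1]+.1767);print(e)
if len(P)==12 and e<.008 and abs(r[4]-4.2)<6: print(order.hand_in())
```

```text
12 [ 0.63716829 -0.17680527  0.07735714  0.02016165  4.40900469]
0.00019850256846455422
the job is handed in; nothing more can be done
None
```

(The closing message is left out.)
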